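# Pack up the lens-cleaning corner: nest the parts cups, stopper the wash flask

### The job

The lens cleaning is over, so pack up: lift the funnel out of the amber wash flask and stand it in the mouth of the green glass jar, set the stopper fully home in the flask's neck, and nest every yellow parts cup, one inside another, in a straight upright stack in the aluminium cradle held by the bench clamp. Keep the flask and the jar standing, and leave the polarizer filter and the blue camera bumper where they lie.

Things in the scene. Friction and masses are not known exactly. Their poses are not given: they have to be found in the camera images.
- cup1: yellow parts cup, loose, 64 mm tall; cups 1 to 5 are alike, some may be absent. Origin: centre of underside, z up. Grip its upright rim band: top 18 mm, 64-66 mm wide (faceted); below it narrows to 57 mm, then to a 44 mm foot. Open top (60 mm mouth), walls 2 mm, solid bottom 24 mm thick: nested in another cup, its foot stands 24 mm above that one's foot, with 1-2 mm play all round. About 0.13 kg
- cup2: yellow parts cup, loose, 64 mm tall; cups 1 to 5 are alike, some may be absent. Origin: centre of underside, z up. Grip its upright rim band: top 18 mm, 64-66 mm wide (faceted); below it narrows to 57 mm, then to a 44 mm foot. Open top (60 mm mouth), walls 2 mm, solid bottom 24 mm thick: nested in another cup, its foot stands 24 mm above that one's foot, with 1-2 mm play all round. About 0.13 kg
- cup3: yellow parts cup, loose, 64 mm tall; cups 1 to 5 are alike, some may be absent. Origin: centre of underside, z up. Grip its upright rim band: top 18 mm, 64-66 mm wide (faceted); below it narrows to 57 mm, then to a 44 mm foot. Open top (60 mm mouth), walls 2 mm, solid bottom 24 mm thick: nested in another cup, its foot stands 24 mm above that one's foot, with 1-2 mm play all round. About 0.13 kg
- cup4: yellow parts cup, loose, 64 mm tall; cups 1 to 5 are alike, some may be absent. Origin: centre of underside, z up. Grip its upright rim band: top 18 mm, 64-66 mm wide (faceted); below it narrows to 57 mm, then to a 44 mm foot. Open top (60 mm mouth), walls 2 mm, solid bottom 24 mm thick: nested in another cup, its foot stands 24 mm above that one's foot, with 1-2 mm play all round. About 0.13 kg
- cup5: yellow parts cup, loose, 64 mm tall; cups 1 to 5 are alike, some may be absent. Origin: centre of underside, z up. Grip its upright rim band: top 18 mm, 64-66 mm wide (faceted); below it narrows to 57 mm, then to a 44 mm foot. Open top (60 mm mouth), walls 2 mm, solid bottom 24 mm thick: nested in another cup, its foot stands 24 mm above that one's foot, with 1-2 mm play all round. About 0.13 kg
- cradle_seat (a point): centre of the cradle's inner floor, 20 mm above the bench, z up. The first cup nests in the cradle with its foot on this floor and its rim 84 mm above the bench; each further cup nests 24 mm higher
- cradle: aluminium lens cradle in a bench clamp, fixed. Origin: under its axis at bench level, z up. Tapered open holder, rim 50 mm above the bench, 70 mm wide outside; inside 63 mm wide at the top, 48 mm at the floor. The clamp's blue base (130 x 85 x 14 mm), two dark jaws (up to the rim) and screw (along -x) stand within 100 mm of the axis
- flask: amber glass wash flask, loose, 0.8 kg, 112 mm tall, body 84 mm diameter up to 50 mm high, then a 51 mm neck. Origin: centre of its underside, z up
- flask_mouth (a point): centre of the flask's mouth, at the top of its neck (112 mm above the flask's foot), z up; the bore is 43 mm wide and 62 mm deep. The funnel stands in it at the start
- jar: green glass jar, loose, 0.6 kg, 85 mm tall, 53 mm outside diameter on a 72 mm foot. Origin: centre of its underside, z up
- jar_mouth (a point): centre of the jar's mouth, 85 mm above its foot, z up; the bore is 43 mm wide and 71 mm deep
- funnel: white funnel, loose, 82 mm tall, about 0.06 kg. Origin: centre of the spout's lower end, z up. Grip its upright rim band: top 16 mm, 64 mm diameter; below, a cone narrows from 60 mm (64 mm up) to 18 mm diameter (40 mm up), then a spout to 15 mm at the tip. Standing in flask or jar, its cone rests on the mouth with its origin about 54 mm below the mouth
- stopper: stopper, loose, 63 mm tall, about 0.07 kg, standing on its narrow end. Origin: centre of that lower end, z up. Grey plug tapering from 37 mm (26 mm up) to 33 mm diameter at the bottom, grey flange 56 mm wide (26 to 33 mm up), black upright grip 27 mm wide (33 to 63 mm up). Fully home the flange lies on the flask's mouth, origin 26 mm below the mouth
- filter: bystander: glass polarizer filter, dark ring 77 mm diameter, 9 mm thick, lying flat. Origin: centre of its underside
- bumper: bystander: blue silicone camera bumper, open tray 130 x 75 x 35 mm. Origin: centre of its underside
Mind the look-alikes: they are no part of the job. What is shaped like the cup1 but pink or red is not meant.

How it is judged (in metres and radians):
At the end, for the whole second after the job is handed in: Every cup nested in the cradle: 12 mm of its axis, 0.1 rad upright, foot 15 to 122 mm up. Funnel in the jar: tip 43 mm below its mouth, 16 mm of the axis, tilt < 0.2. Stopper in the flask: foot 22 mm below its mouth, 7 mm, 0.1 rad. Flask, jar upright on the bench (0.05 rad). All at rest (horizontal distance between each of cup1, cup2, cup3, cup4, cup5 and cradle_seat below 0.012 m and angle between each of cup1, cup2, cup3, cup4, cup5's own z axis and vertical below 0.1 rad and height (world z) of cup1 between 0.015 and 0.122 m and linear speed of each of cup1, cup2, cup3, cup4, cup5, funnel, stopper below 0.02 m/s and height (world z) of cup2 between 0.015 and 0.122 m and height (world z) of cup3 between 0.015 and 0.122 m and height (world z) of cup4 between 0.015 and 0.122 m and height (world z) of cup5 between 0.015 and 0.122 m and horizontal distance between funnel and jar_mouth below 0.016 m and z of funnel in the frame of jar_mouth below -0.043 m and angle between funnel's own z axis and vertical below 0.2 rad and horizontal distance between stopper and flask_mouth below 0.007 m and z of stopper in the frame of flask_mouth below -0.022 m and angle between the z axis of stopper and the z axis of flask, either way round below 0.1 rad and angle between each of flask, jar's own z axis and vertical below 0.05 rad and height (world z) of each of flask, jar below 0.01 m and height (world z) of stopper below 0.095 m); the robot touches nothing.
It fails at once if the flask or the jar is tipped over (more than 0.5 rad) (angle between any of flask, jar's own z axis and vertical above 0.5 rad).
It fails at once if the polarizer filter or the blue bumper is shifted by more than 30 mm (distance of any of filter, bumper from where it was at the start of the episode above 0.03 m).
Of cup1, cup2, cup3, cup4, cup5 only 3 to 5 are there at a start; the rules pass over those that are not, and their reading is None.
At some moment in a run one of cup1, cup2, cup3, cup4, cup5, stopper may be knocked a few centimetres aside while the robot is not near it.
It also fails if it takes over 210 s, if anything falls off the work surface, if the arm or the gripper's body presses on something with over 40 N, if the wrist force passes 120 N, or if a joint passes its speed limit or range.

### The arm

A 6-joint arm with a two-finger parallel gripper is mounted at the origin on the work surface. World frame = base frame: x ahead of the robot, y to its left, z up, the work surface at z = 0. Lengths are in m, angles in degrees, forces in N, time in s.
With the tool pointing down it reaches from about 0.35 to 0.775 m from the base axis. Payload 5.5 kg.
Tool frame: the origin (TCP) lies at the very end of the fingers, on their centre line; the grasp point (between the pads) lies 19 mm behind it; z points along the fingers, y is the line along which they close (so a half turn about z gives the same grasp; the last joint's range is limited). The gripper opens to 85 mm and grips with 20 to 120 N. Pads are 22 mm wide; open, the fingers measure 114 mm over their backs; the gripper's body (76 mm by 85 mm) begins 54 mm behind the grasp point. The pads swing forward as they close: fully open they stand 13 mm farther back than shut.
Start: joints at [65.455, 17.945, 2.641, 74.691, 0, 82.002], TCP at [0.164, 0.551, 0.231] pointing down, gripper open.
Joint ranges: [-158.12, 158.12], [-49.38, 96.58], [-58.88, 72.47], [-126.05, 133.96], [-84.25, 85.87], [-180, 180]. Speed limits (degrees/s): [147.25, 147.25, 180, 180, 180, 180].

### API

Orientations are given as [roll, pitch, yaw] about the fixed x, y, z axes, in that order (R = Rz(yaw) Ry(pitch) Rx(roll)).
In Python, from rig import env gives the robot as it stands. The module is installed in compiled form; this text tells all that it offers.
- The arm moves only by the tool apply_moves, never from a script. Its argument "steps" is text: rows parted by semicolons, each of 7 numbers parted by spaces: the shift along the world's x, y, z in mm, then the turn, a rotation vector about the world's x, y, z in rad, then the finger opening in mm, from 0 to 85.4. In form: tx ty tz ax ay az fingers; .... A call has 1 to 10 rows; each row shifts and turns the commanded pose from where the row before left it; what a row does not reach is not made up. A row lasts 1/10 s, in which the tool goes at most 50 mm and 8.59 degrees, less where a joint would pass 70% of its speed; a pose out of reach is approached as far as the arm can. A call is refused whole if a number of a shift passes 50 or a number of a turn 0.15, either way. A call with a gripper value outside its range is refused whole. The fingers move at their own pace and stop on an object; the grip force is fixed at half the most. Time passes only in rows, so rows that do not move let the fingers close. It gives the time, the measured TCP pose, the force, the opening and the grip force at its end, in the units of the state.
- env.sense(): the state, without advancing time (a new reading comes with each control period).
- env.get_image(name): name is "side" or "top"; returns (picture, depth): 420x560x3 uint8, blue, green, red; 420x560 float32, m along the optical axis (not along the pixel's ray), 0 where there is no reading.
- env.camera_model(name): a dict with "intrinsics" (3x3 intrinsics, pixels), "T" (4x4, takes a point from camera to world coordinates). Camera axes: x right, y down, z forward; pixel columns grow to the right and rows downward; lengths in m; the calibration is good to about 2 mm. A picture is of the moment at which its call begins. camera_model takes no time and is no camera call.
- env.sign_off(): hands the job in; it is judged then, once.
Trained networks look in the newest picture that a camera, given by its name, has taken for a name from the list of things; names that differ only in an ending like _2 or _b are one class to them, and where a whole thing is asked for, a point or a joint stands for the part that bears it (a point fixed in the world has none). Each returns a list of dicts, best first, with "confidence" (0 to 1); they miss things now and then, are a little off and sometimes report something else, mostly with a low value. They report only what shows in the picture. A call takes as long as a camera call. They do not tell look-alikes from the thing itself.
- env.find_in(camera, query): "xyz" ([x, y, z] in m, in world coordinates, good to about 4 mm: the middle of the surface that is visible of it).
- env.landmark_of(camera, query): "xyz" ([x, y, z] in m, in world coordinates, good to about 4 mm: a listed point, or the origin of a listed thing).
The state is a dict: "time_s": time; "q": joint angles; "joint_vel": joint speeds; "joint_torque": joint torques, N m; "tcp_pos": TCP position; "tool_rot": TCP orientation; "force": force on the tool from outside, world axes, zero at the start; "moment": the same for the moment, N m; "opening": finger opening in m; "finger_force": force on a finger pad.
Only numpy, scipy, OpenCV 4.12 (cv2) and the standard library are available. Lean on these libraries where they do the work, as an engineer would, in place of code of your own. Each camera call takes 0.05 s, during which the arm holds its last target. There are 200 camera calls.

## Working session

There is one attempt and no reset: what is moved stays moved. The work goes in short steps, Python scripts to look and compute and a tool call to move; the robot and the scene stay as the last step left them, time stands still between calls to the robot, and variables do not carry over. Pictures are saved under pics/ and viewed, at most 14 in all, crops included, and the job is handed in when it is done.

Besides the shell and the picture viewer there is one more tool, called after "Emit:" by a JSON object that holds its "op" and its "data". apply_moves: Moves the arm, as the interface text tells. Its arguments: {"type":"object","properties":{"steps":{"type":"string"}},"required":["steps"]}

```bash
mkdir -p pics
cat > h.py <<'E'
import numpy as np, cv2
from rig import env
def cloud(cam):
    im,d=env.get_image(cam); m=env.camera_model(cam); K=np.array(m["intrinsics"]);T=np.array(m["T"])
    v,u=np.mgrid[:420,:560]
    P=np.stack([(u-K[0,2])/K[0,0]*d,(v-K[1,2])/K[1,1]*d,d],-1)@T[:3,:3].T+T[:3,3]
    P[d==0]=np.nan
    return im,P
def px(cam,p):
    m=env.camera_model(cam);T=np.linalg.inv(np.array(m["T"]));c=np.array(m["intrinsics"])@(T[:3,:3]@np.array(p)+T[:3,3]);return (c[:2]/c[2]).round()
E
python3 - <<'E'
from h import *
for c in("top","side"):
    im,P=cloud(c); cv2.imwrite(f"pics/{c}0.png",im); np.save(f"{c}0.npy",P)
    for q in ["cup1","cradle_seat","flask_mouth","jar_mouth","funnel","stopper","filter","bumper"]:
        for r in env.landmark_of(c,q): print(c,q,np.round(r["xyz"],3),round(r["confidence"],2),px(c,r["xyz"]))
s=env.sense();print(s)
E
```

```text
top cup1 [ 0.484 -0.006 -0.002] 0.94 [302. 248.]
top cup1 [0.473 0.357 0.002] 0.89 [159. 253.]
top cup1 [ 0.478 -0.327 -0.001] 0.88 [426. 250.]
top cup1 [ 0.471  0.464 -0.001] 0.84 [117. 254.]
top cup1 [ 0.441  0.245 -0.002] 0.58 [203. 265.]
top cradle_seat [ 0.613 -0.279  0.022] 0.95 [408. 197.]
top flask_mouth [ 0.631 -0.012  0.108] 0.69 [307. 185.]
top jar_mouth [0.639 0.308 0.086] 0.56 [174. 183.]
top funnel [ 0.631 -0.012  0.057] 0.92 [305. 188.]
top stopper [ 0.482 -0.182  0.002] 0.69 [370. 249.]
top stopper [0.634 0.31  0.087] 0.25 [173. 185.]
top filter [ 0.624 -0.133 -0.002] 0.74 [350. 194.]
top bumper [ 0.759 -0.113 -0.003] 0.91 [341. 144.]
top bumper [ 0.619 -0.281  0.001] 0.63 [407. 196.]
side cup1 [ 0.484 -0.004 -0.001] 0.95 [249. 258.]
side cup1 [ 0.474  0.358 -0.001] 0.92 [238. 172.]
side cup1 [ 0.436  0.243 -0.003] 0.92 [229. 198.]
side cup1 [ 0.467  0.462 -0.   ] 0.82 [234. 151.]
side cup1 [ 0.477 -0.33  -0.   ] 0.61 [258. 367.]
side cradle_seat [ 0.62  -0.278  0.02 ] 0.84 [311. 337.]
side cradle_seat [ 0.765 -0.109  0.003] 0.25 [351. 277.]
side cradle_seat [0.634 0.
[... 256 characters left out ...]
7 -0.11   0.004] 0.82 [352. 277.]
{'time_s': 0.9, 'q': array([6.54525506e+01, 1.79436741e+01, 2.64283452e+00, 7.46882000e+01,
       6.81459405e-04, 8.20030949e+01]), 'joint_vel': array([ 0.01817503,  0.05334369, -0.0602941 ,  0.03900308, -0.04244027,
       -0.02689189]), 'joint_torque': array([ 2.26949829e-03, -4.80441928e+01,  2.98817253e+01, -1.59839633e-04,
       -7.89357409e-05, -7.86773313e-06]), 'tcp_pos': array([0.16381657, 0.55124762, 0.23134746]), 'tool_rot': array([1.79989051e+02, 8.49982655e-04, 1.63449456e+02]), 'force': array([-0.37014886,  0.02503383,  0.7831329 ]), 'moment': array([-0.00230519,  0.02380797, -0.0167505 ]), 'finger_force': 0.0, 'opening': 0.08569018900985587}
```

View pics/top0.png

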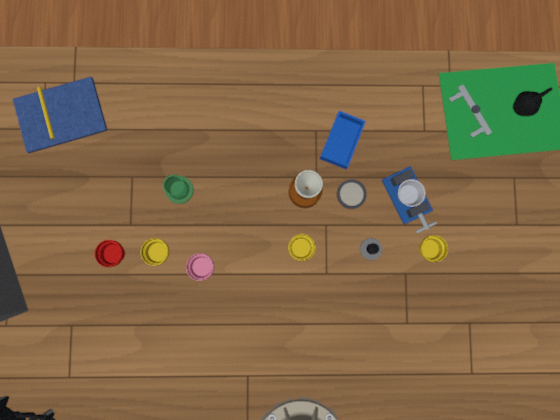

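View pics/side0.png

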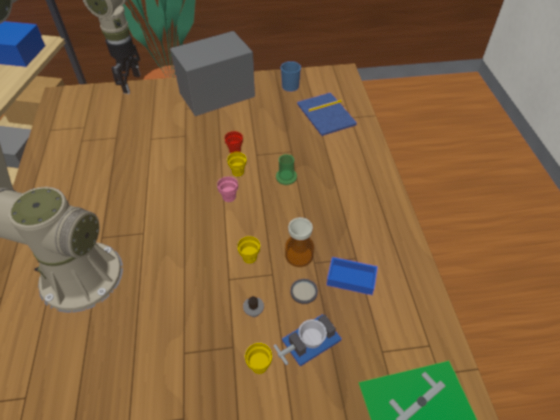

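The top view shows yellow cups at (302,247), (155,252) and (434,249). The red cup (110,253) and pink cup (201,267) are look-alikes. The funnel is in the flask at (308,185), the jar at (178,188), the stopper at (371,249) and the cradle at (410,193). Next I'll crop in close to check and refine with the depth data.

```bash
cat >> h.py <<'E'
from scipy.optimize import least_squares
def rim(P,c,zt,R,r=0.05,dz=0.006):
    """circle of radius R fitted to the points near height zt about c, with wall offset free ends"""
    d=np.hypot(P[...,0]-c[0],P[...,1]-c[1]); m=(d<r)&(np.abs(P[...,2]-zt)<dz)
    Q=P[m]; 
    if len(Q)<6: return None,len(Q),0
    f=least_squares(lambda x:np.hypot(Q[:,0]-x[0],Q[:,1]-x[1])-R,c[:2],loss="soft_l1",f_scale=.002)
    return f.x.round(4),len(Q),np.round(Q[:,2].mean(),4)
E
python3 - <<'E'
from h import *
C={"cupA":((.484,-.005),.063,.0315),"cupB":((.474,.357),.063,.0315),"cupC":((.478,-.328),.063,.0315),"funnel":((.63,-.015),.14,.0315),"jar":((.637,.307),.085,.024),"cradle":((.616,-.279),.05,.033),"stopflange":((.483,-.18),.033,.022),"stoptop":((.483,-.18),.063,.009),"flask50":((.631,-.012),.05,.04)}
for c in("top","side"):
    P=np.load(c+"0.npy")
    for k,(a,z,R) in C.items(): print(c,k,*rim(P,a,z,R))
    d=np.hypot(P[...,0]-.631,P[...,1]+.014);print("maxz funnel",np.nanmax(np.where(d<.05,P[...,2],-1)))
im=cv2.imread("pics/top0.png");cv2.imwrite("pics/crop0.png",cv2.resize(im[160:290,90:470],(798,273)))
E
```

```text
top cupA [4.84e-01 1.00e-04] 80 0.0633
top cupB [0.474  0.3565] 101 0.0626
top cupC [ 0.4804 -0.3263] 110 0.0627
top funnel [ 0.6284 -0.0118] 111 0.1391
top jar [0.6335 0.31  ] 141 0.085
top cradle [ 0.6175 -0.2785] 369 0.0502
top stopflange [ 0.4806 -0.1773] 271 0.0332
top stoptop [ 0.4805 -0.1757] 91 0.0634
top flask50 [ 0.6293 -0.0122] 134 0.052
maxz funnel 0.1474509081981863
side cupA [ 0.4833 -0.0024] 92 0.0613
side cupB [0.4728 0.3538] 66 0.0612
side cupC [ 0.4801 -0.3287] 109 0.0615
side funnel [ 0.6277 -0.0144] 92 0.1376
side jar [0.6324 0.3077] 70 0.0834
side cradle [ 0.6183 -0.2813] 350 0.0485
side stopflange [ 0.4802 -0.1771] 206 0.0316
side stoptop [ 0.4797 -0.1799] 80 0.0614
side flask50 [ 0.6278 -0.0122] 171 0.051
maxz funnel 0.14223284492248778
```

View pics/crop0.png

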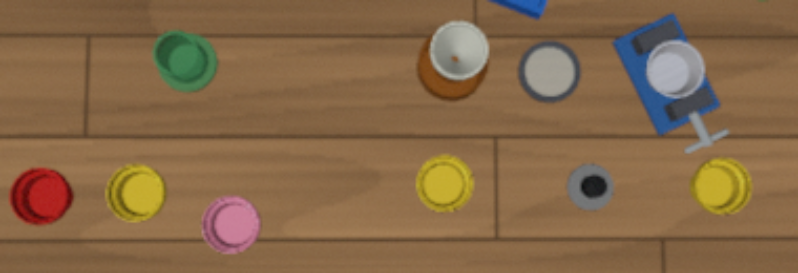

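The crop confirms three yellow cups, with the funnel in the flask and the cradle empty. The pink and red cups stay where they are. I'll start with the funnel.

Emit:
{"op": "apply_moves", "data": {"steps": "30 -35 0 0 0 0.145 85;30 -35 0 0 0 0.145 85;30 -35 0 0 0 0 85;30 -35 0 0 0 0 85;30 -35 0 0 0 0 85;30 -35 0 0 0 0 85;30 -35 0 0 0 0 85;30 -35 0 0 0 0 85;30 -35 0 0 0 0 85;30 -35 0 0 0 0 85"}}

```text
time_s: 1.9
tcp_pos: [0.4638, 0.2009, 0.2316]
tool_rot: [180.0, 0.0, 179.8]
force: [0.3, 1.7, -0.2]
opening: 0.0851
finger_force: 0.0
```

Emit:
{"op": "apply_moves", "data": {"steps": "30 -38 0 0 0 0 85;30 -38 0 0 0 0 85;30 -38 0 0 0 0 85;30 -38 0 0 0 0 85;30 -38 0 0 0 0 85;14.2 -24 0 0 0 0 85;0 0 -30 0 0 0 85;0 0 -40 0 0 0 85;0 0 -40 0 0 0 85;0 0 -13 0 0 0 85"}}

```text
time_s: 2.9
tcp_pos: [0.624, -0.0112, 0.1038]
tool_rot: [179.9, -0.4, 179.7]
force: [-1.1, 0.2, -0.0]
opening: 0.0851
finger_force: 0.0
```

Emit:
{"op": "apply_moves", "data": {"steps": "0 0 0 0 0 0 50;0 0 0 0 0 0 50;0 0 0 0 0 0 50;0 0 0 0 0 0 50;0 0 0 0 0 0 50;0 0 0 0 0 0 50"}}

```text
time_s: 3.5
tcp_pos: [0.6282, -0.0117, 0.1102]
tool_rot: [-180.0, 0.2, 179.8]
force: [-0.5, -0.7, 5.8]
opening: 0.062
finger_force: 65.6
```

Emit:
{"op": "apply_moves", "data": {"steps": "0 0 10 0 0 0 50;0 0 20 0 0 0 50;0 0 25 0 0 0 50;0 0 25 0 0 0 50;0 10 0 0 0 0 50;0 25 0 0 0 0 50;0 40 0 0 0 0 50;1 40 0 0 0 0 50;1 40 0 0 0 0 50;1 40 0 0 0 0 50"}}

```text
time_s: 4.5
tcp_pos: [0.6291, 0.1858, 0.1874]
tool_rot: [180.0, -0.1, 179.8]
force: [0.5, -0.1, 0.3]
opening: 0.0625
finger_force: 65.4
```

Emit:
{"op": "apply_moves", "data": {"steps": "1 40 0 0 0 0 50;1 40 0 0 0 0 50;0 25 0 0 0 0 50;0 15 0 0 0 0 50;0 5 0 0 0 0 50;0 0 0 0 0 0 50;0 0 0 0 0 0 50"}}

```text
time_s: 5.2
tcp_pos: [0.632, 0.3073, 0.1882]
tool_rot: [-180.0, -0.0, 179.7]
force: [0.4, 0.2, -0.6]
opening: 0.0623
finger_force: 65.4
```

Run:
```python
from h import *
for c in("top","side"):
    im,P=cloud(c); cv2.imwrite(f"pics/{c}1.png",im[100:310] if c=="top" else im[120:330])
    print(c,"jar",*rim(P,(.633,.309),.085,.024,dz=.005),"foot",*rim(P,(.633,.309),.01,.034,dz=.007))
    for q in("jar","funnel","flask_mouth"):
        for r in env.landmark_of(c,q): print(q,np.round(r["xyz"],3),round(r["confidence"],2))
print(env.sense()["tcp_pos"])
```

```text
top jar [0.6338 0.3103] 64 0.0849 foot [0.6329 0.3098] 329 0.0099
jar [0.635 0.312 0.001] 0.79
jar [ 0.48  -0.329 -0.001] 0.39
funnel [0.634 0.307 0.139] 0.45
flask_mouth [ 0.628 -0.016  0.111] 0.8
side jar [0.6327 0.307 ] 59 0.0839 foot [0.6338 0.3128] 137 0.0085
jar [ 0.631  0.306 -0.001] 0.9
funnel [0.634 0.306 0.137] 0.74
flask_mouth [ 0.631 -0.01   0.11 ] 0.78
[0.63213227 0.30801912 0.18853616]
```

View pics/side1.png

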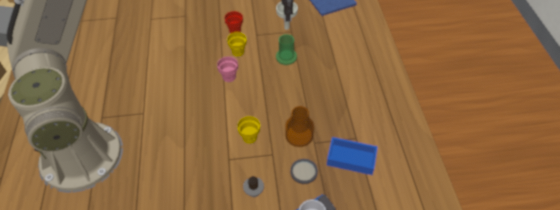

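The side view shows the funnel upright in the gripper at about (287,10), above the jar at (287,48); the flask is open and standing at (300,128). I'll lower the funnel.

Emit:
{"op": "apply_moves", "data": {"steps": "1 1 -15 0 0 0 50;0 0 -25 0 0 0 50;0 0 -25 0 0 0 50;0 0 -20 0 0 0 50;0 0 -10 0 0 0 50;0 0 -6 0 0 0 50;0 0 0 0 0 0 50;0 0 0 0 0 0 50"}}

```text
time_s: 6.4
tcp_pos: [0.6336, 0.3098, 0.0885]
tool_rot: [180.0, 0.1, 179.8]
force: [-0.3, -0.4, -0.8]
opening: 0.0622
finger_force: 65.4
```

Emit:
{"op": "apply_moves", "data": {"steps": "0 0 -3 0 0 0 50;0 0 -1 0 0 0 50;0 0 0 0 0 0 50"}}

```text
time_s: 6.7
tcp_pos: [0.6333, 0.3096, 0.0842]
tool_rot: [180.0, 0.1, 179.8]
force: [-0.8, -1.1, 2.3]
opening: 0.0623
finger_force: 65.4
```

Emit:
{"op": "apply_moves", "data": {"steps": "0 0 0 0 0 0 85;0 0 0 0 0 0 85;0 0 0 0 0 0 85;0 0 0 0 0 0 85;0 0 10 0 0 0 85;0 0 20 0 0 0 85;0 0 40 0 0 0 85;0 0 40 0 0 0 85;0 -10 0 0 0 0 85;-14 -48 0 0 0 0 85"}}

```text
time_s: 7.7
tcp_pos: [0.6212, 0.2547, 0.195]
tool_rot: [179.8, 0.3, -180.0]
force: [1.2, -1.0, -0.4]
opening: 0.0851
finger_force: 0.0
```

Emit:
{"op": "apply_moves", "data": {"steps": "-14 -45 0 0 0 0 85;-14 -45 0 0 0 0 85;-14 -45 0 0 0 0 85;-14 -45 0 0 0 0 85;-14 -45 0 0 0 0 85;-14 -45 0 0 0 0 85;-14 -45 0 0 0 0 85;-14 -45 0 0 0 0 85;-20 -30 0 0 0 0 85;0 0 0 0 0 0 85"}}

```text
time_s: 8.7
tcp_pos: [0.4851, -0.1419, 0.1939]
tool_rot: [-179.9, -0.0, 179.4]
force: [-0.4, 0.9, -0.4]
opening: 0.0845
finger_force: 0.0
```

Run:
```python
from h import *
print(env.sense()["tcp_pos"])
C={"cupA":((.484,-.001),.062,.0315),"cupB":((.474,.355),.062,.0315),"cupC":((.480,-.3275),.062,.0315),"funnel":((.633,.309),.113,.0315),"stopflange":((.4803,-.1775),.033,.022),"stoptop":((.4803,-.1775),.063,.009),"flask50":((.6285,-.012),.05,.04),"flaskmouth":((.6285,-.012),.112,.0235)}
for c in("top","side"):
    im,P=cloud(c)
    cv2.imwrite(f"pics/{c}2.png",im)
    for k,(a,z,R) in C.items(): print(c,k,*rim(P,a,z,R))
    for q in("stopper","flask_mouth","funnel","cup1"):
        for r in env.landmark_of(c,q): print(q,np.round(r["xyz"],3),round(r["confidence"],2))
```

```text
[ 0.48505194 -0.14189433  0.19387139]
top cupA [4.84e-01 2.00e-04] 76 0.0636
top cupB [0.4739 0.3564] 105 0.0622
top cupC None 0 0
top funnel [0.6328 0.3096] 116 0.113
top stopflange [ 0.4786 -0.1771] 60 0.0334
top stoptop None 0 0
top flask50 [ 0.629  -0.0117] 212 0.0524
top flaskmouth [ 0.6282 -0.0116] 115 0.1117
stopper [ 0.482 -0.184 -0.001] 0.45
flask_mouth [ 0.63  -0.019  0.11 ] 0.9
funnel [0.641 0.315 0.033] 0.93
cup1 [ 0.484 -0.008 -0.001] 0.89
cup1 [ 0.44   0.246 -0.002] 0.82
cup1 [0.472 0.359 0.003] 0.78
cup1 [ 0.472  0.464 -0.   ] 0.73
side cupA [ 0.4836 -0.0026] 37 0.0609
side cupB None 0 0
side cupC [ 0.48   -0.3287] 122 0.0607
side funnel [0.6314 0.307 ] 83 0.1114
side stopflange [ 0.4798 -0.1774] 208 0.0318
side stoptop [ 0.4804 -0.1796] 78 0.0617
side flask50 [ 0.6285 -0.0123] 168 0.051
side flaskmouth [ 0.6277 -0.0145] 87 0.1098
stopper [ 0.484 -0.178  0.001] 0.73
flask_mouth [ 0.628 -0.013  0.113] 0.93
flask_mouth [ 0.478 -0.324 -0.   ] 0.28
funnel [0.638 0.308 0.03 ] 0.5
funnel [ 0.483 -0.003  0.001] 0.42
funnel [ 0.628 -0.013  0.111] 0.29
cup1 [ 0.476 -0.331 -0.001] 0.97
cup1 [ 0.437  0.242 -0.001] 0.58
cup1 [ 0.483 -0.005  0.002] 0.42
```

Emit:
{"op": "apply_moves", "data": {"steps": "-5 -35.4 0 0 0 0.01 60;0 0 -40 0 0 0 60;0 0 -45 0 0 0 60;0 0 -40 0 0 0 60;0 0 -22 0 0 0 60;0 0 -10 0 0 0 60;0 0 0 0 0 0 60"}}

```text
time_s: 9.9
tcp_pos: [0.4813, -0.1731, 0.0352]
tool_rot: [179.9, -0.1, -179.6]
force: [0.0, -0.1, -0.1]
opening: 0.0601
finger_force: 0.0
```

Emit:
{"op": "apply_moves", "data": {"steps": "0 0 0 0 0 0 15;0 0 0 0 0 0 15;0 0 0 0 0 0 15;0 0 0 0 0 0 15;0 0 0 0 0 0 15;0 0 0 0 0 0 15;0 0 0 0 0 0 15"}}

```text
time_s: 10.6
tcp_pos: [0.4834, -0.1747, 0.038]
tool_rot: [-179.9, 0.2, -179.7]
force: [0.8, -0.2, 6.9]
opening: 0.0253
finger_force: 58.3
```

Emit:
{"op": "apply_moves", "data": {"steps": "0 0 15 0 0 0 15;0 0 35 0 0 0 15;0 0 45 0 0 0 15;0 0 35 0 0 0 15;10 12 0 0 0 0 15;25 28 0 0 0 0 15;30 34 0 0 0 0 15;30 34 0 0 0 0 15;27 30 0 0 0 0 15;15 17 0 0 0 0 15"}}

```text
time_s: 11.6
tcp_pos: [0.6205, -0.0162, 0.1663]
tool_rot: [180.0, 0.0, -179.5]
force: [0.1, -1.0, -0.6]
opening: 0.0252
finger_force: 58.6
```

Emit:
{"op": "apply_moves", "data": {"steps": "8 8 0 0 0 0 15;0 0 0 0 0 0 15;0 0 0 0 0 0 15;0 0 0 0 0 0 15"}}

```text
time_s: 12.0
tcp_pos: [0.6261, -0.012, 0.1664]
tool_rot: [-180.0, -0.0, -179.8]
force: [0.5, -0.6, -0.2]
opening: 0.0256
finger_force: 58.7
```

Run:
```python
from h import *
s=env.sense();t=s["tcp_pos"];print(t,s["opening"])
for c in("top","side"):
    im,P=cloud(c)
    cv2.imwrite(f"pics/{c}3.png",im)
    print(c,"flaskmouth",*rim(P,(.6285,-.012),.112,.0235,dz=.005))
    d=np.hypot(P[...,0]-t[0],P[...,1]-t[1]);Q=P[(d<.04)&(P[...,2]>.1)&(P[...,2]<.17)]
    print("zhist",np.histogram(Q[:,2],bins=14,range=(.1,.17))[0])
    for z in (.150,.155,.160,.165): print(z,*rim(P,t,z,.028,dz=.004))
    for r in env.landmark_of(c,"stopper"): print(np.round(r["xyz"],3),round(r["confidence"],2))
    if c=="side":
        a=px(c,t).astype(int);cv2.imwrite("pics/crop3.png",cv2.resize(im[a[1]-50:a[1]+70,a[0]-60:a[0]+60],(600,600),interpolation=cv2.INTER_CUBIC))
```

```text
[ 0.62609166 -0.01199054  0.16642729] 0.025570764983887006
top flaskmouth None 0 0
zhist [0 0 0 0 0 0 0 0 0 0 0 0 0 0]
0.15 None 0 0
0.155 None 0 0
0.16 None 0 0
0.165 None 0 0
side flaskmouth [ 0.6277 -0.0144] 54 0.1103
zhist [21 37 28  0  0  2 12 13  3  0  1 42 96  8]
0.15 None 0 0
0.155 [ 0.6251 -0.0124] 23 0.1576
0.16 [ 0.627 -0.009] 130 0.1608
0.165 [ 0.6279 -0.0077] 75 0.1629
[ 0.624 -0.014  0.128] 0.68
```

View pics/crop3.png

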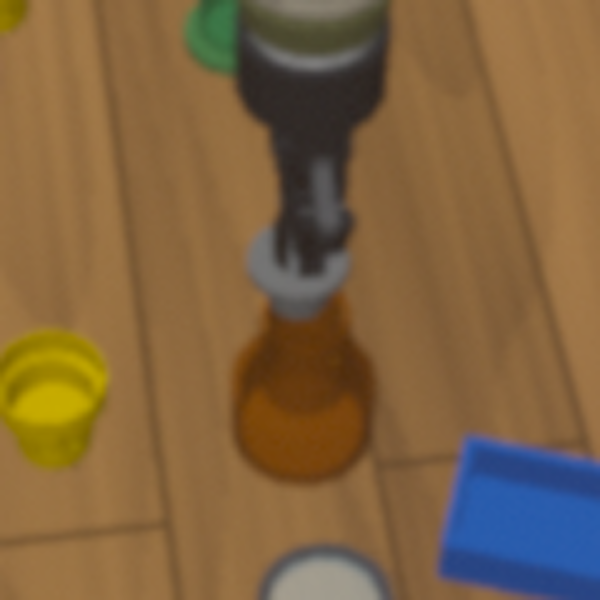

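Emit:
{"op": "apply_moves", "data": {"steps": "4.5 0 0 0 0 0 15;0 0 -10 0 0 0 15;0 0 -12 0 0 0 15;0 0 -8 0 0 0 15;0 0 -5 0 0 0 15;0 0 -4 0 0 0 15;0 0 0 0 0 0 15"}}

```text
time_s: 12.9
tcp_pos: [0.631, -0.0107, 0.1265]
tool_rot: [180.0, -0.1, -179.7]
force: [-0.2, 0.7, -0.1]
opening: 0.0253
finger_force: 58.6
```

Emit:
{"op": "apply_moves", "data": {"steps": "0 0 -2 0 0 0 15;0 0 -2 0 0 0 15;0 0 0 0 0 0 15"}}

```text
time_s: 13.2
tcp_pos: [0.632, -0.0108, 0.124]
tool_rot: [180.0, 0.1, -179.7]
force: [-0.4, 1.0, 1.5]
opening: 0.025
finger_force: 58.6
```

Emit:
{"op": "apply_moves", "data": {"steps": "0 0 -1.5 0 0 0 15;0 0 0 0 0 0 15;0 0 0 0 0 0 60;0 0 0 0 0 0 60;0 0 0 0 0 0 60;0 0 0 0 0 0 60;0 0 15 0 0 0 60;0 0 40 0 0 0 60;0 0 40 0 0 0 60;-10 -30 0 0 0 0 85"}}

```text
time_s: 14.2
tcp_pos: [0.6251, -0.0391, 0.2231]
tool_rot: [-179.9, 0.6, -179.4]
force: [1.3, -1.4, 1.4]
opening: 0.0731
finger_force: 0.0
```

Emit:
{"op": "apply_moves", "data": {"steps": "-20 -40 0 0 0 0 85;-20 -40 0 0 0 0 85;-20 -40 0 0 0 0 85;-20 -40 0 0 0 0 85;-20 -40 0 0 0 0 85;-20 -40 0 0 0 0 85;-20 -25 0 0 0 0 85;0 0 0 0 0 0 85;0 0 0 0 0 0 85"}}

```text
time_s: 15.1
tcp_pos: [0.4809, -0.3064, 0.2167]
tool_rot: [180.0, -0.0, -179.8]
force: [0.3, 0.9, 0.6]
opening: 0.0852
finger_force: 0.0
```

Run:
```python
from h import *
s=env.sense();t=s["tcp_pos"];print(t,s["tool_rot"])
C={"cupA":((.484,-.001),.062,.0315),"cupC":((.480,-.3275),.062,.0315),"stopflange":((.6285,-.012),.119,.022),"stoptop":((.6285,-.012),.149,.009),"flask50":((.6285,-.012),.05,.04),"cradle":((.618,-.28),.05,.033)}
for c in("top","side"):
    im,P=cloud(c)
    cv2.imwrite(f"pics/{c}4.png",im)
    for k,(a,z,R) in C.items(): print(c,k,*rim(P,a,z,R))
    for q in("stopper","flask_mouth","cup1","cradle_seat"):
        for r in env.landmark_of(c,q): print(q,np.round(r["xyz"],3),round(r["confidence"],2))
```

```text
[ 0.48094026 -0.30638907  0.21665585] [ 1.79963238e+02 -7.28810867e-03 -1.79783139e+02]
top cupA [4.84e-01 2.00e-04] 80 0.0635
top cupC [ 0.4804 -0.326 ] 78 0.062
top stopflange [ 0.63   -0.0098] 304 0.1195
top stoptop [ 0.6286 -0.0089] 106 0.1488
top flask50 [ 0.6293 -0.0121] 175 0.052
top cradle [ 0.6184 -0.2783] 363 0.0498
stopper [ 0.628 -0.016  0.085] 0.67
stopper [ 0.635  0.308 -0.001] 0.21
flask_mouth [ 0.631 -0.018  0.112] 0.69
cup1 [ 0.485 -0.008  0.002] 0.91
cup1 [ 0.48  -0.329 -0.   ] 0.76
cup1 [0.474 0.359 0.005] 0.65
cup1 [ 0.47   0.463 -0.   ] 0.58
cup1 [0.443 0.249 0.004] 0.58
side cupA None 0 0
side cupC [ 0.4801 -0.3289] 126 0.0612
side stopflange [ 0.6289 -0.0098] 169 0.1179
side stoptop [ 0.6281 -0.0133] 67 0.1473
side flask50 [ 0.6284 -0.0119] 172 0.0512
side cradle [ 0.6188 -0.281 ] 357 0.0483
stopper [ 0.632 -0.012  0.085] 0.87
flask_mouth [ 0.629 -0.012  0.11 ] 0.73
cup1 [ 0.48  -0.329 -0.001] 0.67
cradle_seat [ 0.623 -0.281  0.021] 0.69
```

View pics/side4.png

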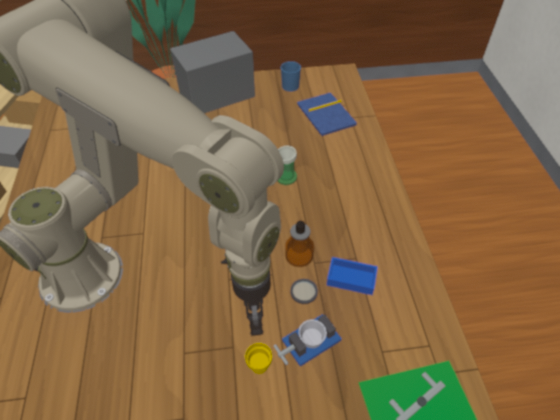

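The side view shows the stopper seated in the flask at (300,235), the funnel in the jar at (287,160), and the gripper near cup C at (259,357). The flange sits at z 0.119 m, so the stopper is fully home. Next is cup C.

Emit:
{"op": "apply_moves", "data": {"steps": "-1 -21.2 0 0 0 0 85;0 0 -30 0 0 0 85;0 0 -45 0 0 0 85;0 0 -45 0 0 0 85;0 0 -35 0 0 0 85;0 0 -20 0 0 0 85;0 0 -9 0 0 0 85;0 0 0 0 0 0 85;0 0 0 0 0 0 85"}}

```text
time_s: 16.5
tcp_pos: [0.4812, -0.3281, 0.0339]
tool_rot: [-179.9, 0.1, -179.7]
force: [-0.1, -0.7, 0.1]
opening: 0.085
finger_force: 0.0
```

Emit:
{"op": "apply_moves", "data": {"steps": "0 0 0 0 0 0 50;0 0 0 0 0 0 50;0 0 0 0 0 0 50;0 0 0 0 0 0 50;0 0 0 0 0 0 50;0 0 0 0 0 0 50"}}

```text
time_s: 17.1
tcp_pos: [0.4817, -0.3281, 0.035]
tool_rot: [-179.9, 0.2, -179.7]
force: [-0.0, -1.2, 6.7]
opening: 0.064
finger_force: 64.7
```

Emit:
{"op": "apply_moves", "data": {"steps": "0 0 15 0 0 0 50;0 0 30 0 0 0 50;0 0 30 0 0 0 50;12 4 5 0 0 0 50;28 10 0 0 0 0 50;33 12 0 0 0 0 50;33 12 0 0 0 0 50;22 7 0 0 0 0 50;10 2 0 0 0 0 50;0 0 0 0 0 0 50"}}

```text
time_s: 18.1
tcp_pos: [0.6194, -0.2792, 0.1118]
tool_rot: [180.0, -0.0, -179.6]
force: [-0.3, 0.2, -2.1]
opening: 0.0638
finger_force: 66.5
```

Emit:
{"op": "apply_moves", "data": {"steps": "0 0 0 0 0 0 50;0 0 0 0 0 0 50"}}

```text
time_s: 18.3
tcp_pos: [0.6172, -0.2805, 0.1127]
tool_rot: [180.0, -0.1, -179.7]
force: [0.4, -0.3, -0.6]
opening: 0.064
finger_force: 66.5
```

Run:
```python
from h import *
s=env.sense();t=s["tcp_pos"];print(t,s["opening"])
for c in("top","side"):
    im,P=cloud(c)
    cv2.imwrite(f"pics/{c}5.png",im)
    for z in(.14,.142,.144):print(c,"held",*rim(P,(.618,-.28),z,.0315,dz=.004))
    print("cradle",*rim(P,(.618,-.28),.05,.033))
    for r in env.landmark_of(c,"cup1"): print(np.round(r["xyz"],3),round(r["confidence"],2))
```

```text
[ 0.6172172  -0.28046884  0.1126544 ] 0.06404604116098274
top held [ 0.6159 -0.2767] 42 0.1404
top held [ 0.6159 -0.2766] 37 0.1419
top held [ 0.616  -0.2764] 35 0.1426
cradle [ 0.6145 -0.2826] 220 0.0503
[ 0.47   0.357 -0.003] 0.76
[ 0.47   0.461 -0.003] 0.73
[ 0.488 -0.007 -0.   ] 0.72
[0.44  0.246 0.001] 0.66
[ 0.611 -0.282  0.078] 0.54
side held [ 0.6157 -0.2801] 56 0.1392
side held [ 0.6158 -0.2798] 40 0.1403
side held [ 0.6153 -0.2807] 18 0.1417
cradle [ 0.6162 -0.2842] 241 0.0487
[ 0.483 -0.003  0.   ] 0.94
[0.437 0.244 0.001] 0.72
[ 0.615 -0.284  0.08 ] 0.65
```

Emit:
{"op": "apply_moves", "data": {"steps": "2 -1 -10 0 0 0 50;0 0 -20 0 0 0 50;0 0 -12 0 0 0 50;0 0 -8 0 0 0 50;0 0 -4 0 0 0 50;0 0 0 0 0 0 50;0 0 0 0 0 0 50"}}

```text
time_s: 19.2
tcp_pos: [0.6208, -0.2812, 0.0594]
tool_rot: [-180.0, 0.0, -179.7]
force: [-0.1, -0.0, -0.5]
opening: 0.0639
finger_force: 66.5
```

Emit:
{"op": "apply_moves", "data": {"steps": "0 0 -3 0 0 0 50;0 0 -1 0 0 0 50;0 0 0 0 0 0 50;0 0 0 0 0 0 50"}}

```text
time_s: 19.6
tcp_pos: [0.6208, -0.2812, 0.0553]
tool_rot: [-180.0, 0.0, -179.7]
force: [1.1, -0.5, 0.0]
opening: 0.064
finger_force: 66.7
```

Next I'll release cup C, rise, and go to cup A at (0.4838, -0.0013).

Emit:
{"op": "apply_moves", "data": {"steps": "0 0 0 0 0 0 85;0 0 0 0 0 0 85;0 0 0 0 0 0 85;0 0 0 0 0 0 85;0 0 15 0 0 0 85;0 0 45 0 0 0 85;0 0 45 0 0 0 85;0 0 30 0 0 0 85;-19 40 0 0 0 0 85;-19 40 0 0 0 0 85"}}

```text
time_s: 20.6
tcp_pos: [0.5834, -0.2018, 0.1913]
tool_rot: [-179.9, 0.2, -179.8]
force: [-0.1, 1.5, -0.7]
opening: 0.0852
finger_force: 0.0
```

Emit:
{"op": "apply_moves", "data": {"steps": "-19 40 0 0 0 0 85;-19 40 0 0 0 0 85;-19 35 0 0 0 0 85;-19 30 0 0 0 0 85;-19 30 0 0 0 0 85;0 0 0 0 0 0 85;0 0 0 0 0 0 85"}}

```text
time_s: 21.3
tcp_pos: [0.4876, -0.0256, 0.1904]
tool_rot: [-180.0, 0.1, -179.6]
force: [0.9, -0.6, 0.2]
opening: 0.085
finger_force: 0.0
```

```bash
cat > look.py <<'E'
from h import *
import sys
s=env.sense();t=s["tcp_pos"];print(t)
n=sys.argv[1];zr=float(sys.argv[2])
C={"cupA":((.484,-.001),.062,.0315),"cupB":((.474,.355),.062,.0315),"stack":((.6182,-.2797),zr,.0315),"stoptop":((.6285,-.012),.149,.009),"stopflange":((.6285,-.012),.119,.022),"funnel":((.633,.309),.113,.0315)}
for c in("top","side"):
    im,P=cloud(c); cv2.imwrite(f"pics/{c}{n}.png",im)
    for k,(a,z,R) in C.items(): print(c,k,*rim(P,a,z,R))
    for r in env.landmark_of(c,"cup1"): print(np.round(r["xyz"],3),round(r["confidence"],2))
E
python3 look.py 6 .083
```

```text
[ 0.48755553 -0.02560348  0.1903687 ]
top cupA [4.84e-01 4.00e-04] 23 0.0634
top cupB [0.4739 0.3563] 105 0.063
top stack [ 0.6194 -0.2791] 103 0.0829
top stoptop [ 0.6285 -0.009 ] 106 0.1492
top stopflange [ 0.6301 -0.0098] 306 0.1193
top funnel [0.6329 0.3097] 118 0.113
[0.471 0.357 0.002] 0.67
[ 0.472  0.465 -0.002] 0.66
[0.441 0.249 0.   ] 0.65
[ 0.617 -0.281  0.022] 0.61
[ 0.485 -0.007 -0.   ] 0.5
side cupA [ 0.4832 -0.0024] 102 0.0608
side cupB None 0 0
side stack [ 0.619  -0.2814] 102 0.0813
side stoptop [ 0.6278 -0.0132] 65 0.1477
side stopflange [ 0.6289 -0.0105] 180 0.1178
side funnel [0.6308 0.3072] 77 0.1113
[ 0.481 -0.002  0.001] 0.88
[ 0.616 -0.282  0.019] 0.71
[ 0.434  0.245 -0.001] 0.57
```

Emit:
{"op": "apply_moves", "data": {"steps": "-4 24.5 0 0 0 0 85;0 0 -30 0 0 0 85;0 0 -45 0 0 0 85;0 0 -40 0 0 0 85;0 0 -25 0 0 0 85;0 0 -16 0 0 0 85;0 0 0 0 0 0 85;0 0 0 0 0 0 85"}}

```text
time_s: 22.3
tcp_pos: [0.4838, -0.0021, 0.0338]
tool_rot: [180.0, -0.0, -179.7]
force: [0.3, -0.9, 0.2]
opening: 0.0846
finger_force: 0.0
```

Emit:
{"op": "apply_moves", "data": {"steps": "0 0 0 0 0 0 50;0 0 0 0 0 0 50;0 0 0 0 0 0 50;0 0 0 0 0 0 50;0 0 0 0 0 0 50;0 0 0 0 0 0 50"}}

```text
time_s: 22.9
tcp_pos: [0.485, -0.0019, 0.0354]
tool_rot: [-180.0, 0.2, -179.7]
force: [-0.3, -0.2, 4.9]
opening: 0.0636
finger_force: 64.8
```

Emit:
{"op": "apply_moves", "data": {"steps": "0 0 15 0 0 0 50;0 0 35 0 0 0 50;0 0 40 0 0 0 50;0 -10 20 0 0 0 50;8 -25 0 0 0 0 50;20 -40 0 0 0 0 50;20 -40 0 0 0 0 50;20 -40 0 0 0 0 50;20 -40 0 0 0 0 50;20 -38 0 0 0 0 50"}}

```text
time_s: 23.9
tcp_pos: [0.5919, -0.2363, 0.144]
tool_rot: [-180.0, 0.0, -179.7]
force: [0.8, 0.1, -1.2]
opening: 0.063
finger_force: 66.5
```

Emit:
{"op": "apply_moves", "data": {"steps": "15 -26 0 0 0 0 50;8 -15 0 0 0 0 50;4 -5 0 0 0 0 50;0 0 0 0 0 0 50;0 0 0 0 0 0 50;0 0 0 0 0 0 50"}}

```text
time_s: 24.5
tcp_pos: [0.6181, -0.2792, 0.1441]
tool_rot: [180.0, -0.0, -179.6]
force: [-0.2, -0.7, -1.1]
opening: 0.0634
finger_force: 66.5
```

```bash
cat > held.py <<'E'
from h import *
import sys
zh,zs=map(float,sys.argv[1:3]); a=(.6192,-.2803)
print(env.sense()["tcp_pos"])
for c in("top","side"):
    im,P=cloud(c);cv2.imwrite(f"pics/{c}h{sys.argv[3]}.png",im)
    for z in(zh-.002,zh):print(c,"held",*rim(P,a,z,.0315,dz=.005))
    print("stack",*rim(P,a,zs,.0315,dz=.005))
    for r in env.landmark_of(c,"cup1"): print(np.round(r["xyz"],3),round(r["confidence"],2))
E
python3 held.py .174 .083 7
```

```text
[ 0.61805439 -0.27920323  0.14407998]
top held [ 0.617  -0.2759] 49 0.1716
top held [ 0.6172 -0.2759] 41 0.1725
stack [ 0.6191 -0.2788] 38 0.083
[ 0.468  0.463 -0.   ] 0.93
[0.44  0.247 0.   ] 0.77
[0.637 0.315 0.035] 0.68
[0.473 0.358 0.001] 0.61
[ 0.62  -0.283  0.108] 0.6
[ 0.617 -0.28   0.019] 0.45
side held [ 0.6167 -0.2797] 57 0.1707
side held [ 0.6167 -0.2795] 45 0.1714
stack [ 0.6188 -0.2816] 55 0.0814
[ 0.614 -0.28   0.108] 0.73
[ 0.618 -0.281  0.023] 0.66
[ 0.436  0.243 -0.003] 0.6
[ 0.62  -0.282 -0.002] 0.25
```

Emit:
{"op": "apply_moves", "data": {"steps": "2 -2 -10 0 0 0 50;0 0 -20 0 0 0 50;0 0 -15 0 0 0 50;0 0 -8 0 0 0 50;0 0 -6 0 0 0 50;0 0 -3 0 0 0 50;0 0 0 0 0 0 50;0 0 0 0 0 0 50"}}

```text
time_s: 25.5
tcp_pos: [0.6208, -0.2828, 0.0825]
tool_rot: [-180.0, 0.1, -179.7]
force: [-0.4, 0.3, -1.2]
opening: 0.0637
finger_force: 66.5
```

Emit:
{"op": "apply_moves", "data": {"steps": "0 0 -2 0 0 0 50;0 0 -1 0 0 0 50;0 0 0 0 0 0 50"}}

```text
time_s: 25.8
tcp_pos: [0.6208, -0.2827, 0.0794]
tool_rot: [-180.0, 0.1, -179.7]
force: [0.0, 0.7, 0.8]
opening: 0.0634
finger_force: 66.8
```

Emit:
{"op": "apply_moves", "data": {"steps": "0 0 0 0 0 0 85;0 0 0 0 0 0 85;0 0 0 0 0 0 85;0 0 0 0 0 0 85;0 0 15 0 0 0 85;0 0 45 0 0 0 85;0 0 45 0 0 0 85;0 0 25 0 0 0 85;-20 40 0 0 0 0 85;-20 44 0 0 0 0 85"}}

```text
time_s: 26.8
tcp_pos: [0.5812, -0.1995, 0.2097]
tool_rot: [-179.9, 0.2, -179.8]
force: [0.3, 1.2, -0.3]
opening: 0.085
finger_force: 0.0
```

Emit:
{"op": "apply_moves", "data": {"steps": "-20 44 0 0 0 0 85;-20 44 0 0 0 0 85;-15 45 0 0 0 0 85;-10 45 0 0 0 0 85;0 45 0 0 0 0 85;0 45 0 0 0 0 85;0 45 0 0 0 0 85;0 45 0 0 0 0 85;-10 45 0 0 0 0 85;-10 45 0 0 0 0 85"}}

```text
time_s: 27.8
tcp_pos: [0.4951, 0.2513, 0.2089]
tool_rot: [180.0, 0.0, -179.7]
force: [1.1, 0.4, -0.4]
opening: 0.0847
finger_force: 0.0
```

Emit:
{"op": "apply_moves", "data": {"steps": "-10 40 0 0 0 0 85;-10 40 0 0 0 0 85;0 0 0 0 0 0 85;0 0 0 0 0 0 85"}}

```text
time_s: 28.2
tcp_pos: [0.4749, 0.3303, 0.2086]
tool_rot: [-180.0, -0.0, -179.5]
force: [0.5, -0.3, 0.3]
opening: 0.085
finger_force: 0.0
```

```bash
python3 look.py 8 .108
```

```text
[0.4748868  0.33029022 0.20864707]
top cupA None 0 0
top cupB [0.4739 0.356 ] 34 0.0631
top stack [ 0.6194 -0.2799] 109 0.1071
top stoptop [ 0.6289 -0.0092] 103 0.1493
top stopflange [ 0.6302 -0.0098] 306 0.119
top funnel [0.6328 0.3095] 119 0.1129
[ 0.439  0.248 -0.001] 0.84
[ 0.62  -0.289  0.044] 0.83
[0.473 0.36  0.004] 0.6
[ 0.616 -0.281  0.023] 0.42
side cupA None 0 0
side cupB [0.4729 0.3541] 78 0.0606
side stack [ 0.6194 -0.2825] 97 0.1053
side stoptop [ 0.628  -0.0122] 64 0.1471
side stopflange [ 0.6286 -0.0106] 178 0.1177
side funnel [0.6315 0.3071] 79 0.1112
[ 0.437  0.243 -0.003] 0.78
[ 0.468  0.466 -0.001] 0.72
[ 0.618 -0.285  0.047] 0.7
[ 0.62  -0.282  0.019] 0.68
[0.474 0.354 0.004] 0.57
```

View pics/side8.png

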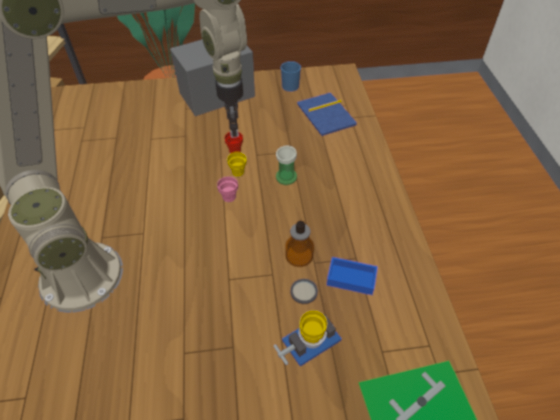

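The side view shows two nested cups in the cradle at (313,328), the stopper and funnel in place, and cup B at (237,163) between the red and pink cups. I'll pick up cup B.

Emit:
{"op": "apply_moves", "data": {"steps": "-1.5 24.8 0 0 0 0 85;0 0 -30 0 0 0 85;0 0 -45 0 0 0 85;0 0 -45 0 0 0 85;0 0 -35 0 0 0 85;0 0 -19 0 0 0 85;0 0 0 0 0 0 85;0 0 0 0 0 0 85"}}

```text
time_s: 29.2
tcp_pos: [0.4746, 0.3535, 0.0353]
tool_rot: [180.0, -0.0, -179.8]
force: [-0.3, -0.9, 0.2]
opening: 0.0844
finger_force: 0.0
```

Emit:
{"op": "apply_moves", "data": {"steps": "0 0 0 0 0 0 50;0 0 0 0 0 0 50;0 0 0 0 0 0 50;0 0 0 0 0 0 50;0 0 0 0 0 0 50;0 0 0 0 0 0 50"}}

```text
time_s: 29.8
tcp_pos: [0.4757, 0.3548, 0.0374]
tool_rot: [179.9, 0.2, -179.7]
force: [-0.4, -2.0, 6.0]
opening: 0.0637
finger_force: 64.9
```

Emit:
{"op": "apply_moves", "data": {"steps": "0 0 15 0 0 0 50;0 0 35 0 0 0 50;0 0 45 0 0 0 50;0 0 30 0 0 0 50;0 -10 15 0 0 0 50;0 -25 0 0 0 0 50;0 -40 0 0 0 0 50;0 -45 0 0 0 0 50;0 -45 0 0 0 0 50;0 -45 0 0 0 0 50"}}

```text
time_s: 30.8
tcp_pos: [0.4729, 0.1422, 0.1743]
tool_rot: [-180.0, -0.0, -179.6]
force: [1.5, -0.2, -0.9]
opening: 0.0636
finger_force: 66.5
```

Emit:
{"op": "apply_moves", "data": {"steps": "0 -45 0 0 0 0 50;0 -45 0 0 0 0 50;0 -45 0 0 0 0 50;0 -45 0 0 0 0 50;10 -42 0 0 0 0 50;20 -40 0 0 0 0 50;25 -40 0 0 0 0 50;25 -40 0 0 0 0 50;25 -35 0 0 0 0 50;20 -25 0 0 0 0 50"}}

```text
time_s: 31.8
tcp_pos: [0.599, -0.2608, 0.1738]
tool_rot: [-180.0, -0.0, -179.8]
force: [0.5, 0.9, -0.8]
opening: 0.0637
finger_force: 66.5
```

Emit:
{"op": "apply_moves", "data": {"steps": "13 -15 0 0 0 0 50;8 -9 0 0 0 0 50;0 0 0 0 0 0 50;0 0 0 0 0 0 50;0 0 0 0 0 0 50"}}

```text
time_s: 32.3
tcp_pos: [0.6191, -0.281, 0.1747]
tool_rot: [180.0, -0.1, -179.6]
force: [-0.7, 0.5, -0.9]
opening: 0.0637
finger_force: 66.5
```

```bash
python3 held.py .204 .107 9
```

```text
[ 0.61906615 -0.28100221  0.17467346]
top held [ 0.6173 -0.2774] 47 0.2004
top held [ 0.6172 -0.2776] 33 0.2017
stack [ 0.6191 -0.2798] 42 0.1069
[0.47  0.465 0.003] 0.92
[0.441 0.247 0.001] 0.85
[ 0.615 -0.276  0.14 ] 0.77
[ 0.622 -0.288  0.049] 0.63
[ 0.617 -0.28   0.019] 0.47
side held [ 0.6171 -0.2806] 55 0.1996
side held [ 0.617 -0.281] 30 0.2007
stack [ 0.619  -0.2831] 53 0.1062
[ 0.619 -0.281  0.044] 0.89
[ 0.434  0.245 -0.002] 0.89
[ 0.618 -0.281  0.138] 0.64
```

Emit:
{"op": "apply_moves", "data": {"steps": "2 -2 -10 0 0 0 50;0 0 -20 0 0 0 50;0 0 -15 0 0 0 50;0 0 -10 0 0 0 50;0 0 -7 0 0 0 50;0 0 -4 0 0 0 50;0 0 0 0 0 0 50;0 0 0 0 0 0 50"}}

```text
time_s: 33.3
tcp_pos: [0.6223, -0.284, 0.1095]
tool_rot: [-180.0, 0.0, -179.7]
force: [-1.4, 0.4, -1.3]
opening: 0.0635
finger_force: 66.5
```

Emit:
{"op": "apply_moves", "data": {"steps": "0 0 -3 0 0 0 50;0 0 -1 0 0 0 50;0 0 0 0 0 0 50"}}

```text
time_s: 33.6
tcp_pos: [0.6223, -0.2839, 0.1053]
tool_rot: [-180.0, 0.0, -179.7]
force: [0.8, 0.2, -0.7]
opening: 0.0635
finger_force: 66.8
```

Emit:
{"op": "apply_moves", "data": {"steps": "0 0 -1 0 0 0 85;0 0 0 0 0 0 85;0 0 0 0 0 0 85;0 0 0 0 0 0 85;0 0 15 0 0 0 85;0 0 45 0 0 0 85;0 0 45 0 0 0 85;-30 30 0 0 0 0 85;-30 30 0 0 0 0 85;-30 40 0 0 0 0 85"}}

```text
time_s: 34.6
tcp_pos: [0.5316, -0.184, 0.2092]
tool_rot: [-179.9, 0.1, -179.8]
force: [1.2, 0.5, -0.2]
opening: 0.0853
finger_force: 0.0
```

```bash
python3 look.py 10 .131
```

```text
[ 0.53155331 -0.18398303  0.2092249 ]
top cupA None 0 0
top cupB None 0 0
top stack [ 0.6206 -0.2812] 31 0.1304
top stoptop [ 0.6287 -0.0091] 104 0.149
top stopflange [ 0.6302 -0.01  ] 308 0.1192
top funnel [0.6329 0.3096] 119 0.113
[0.471 0.465 0.   ] 0.95
[0.442 0.248 0.001] 0.84
[ 0.616 -0.283  0.018] 0.61
[ 0.62  -0.281  0.07 ] 0.52
[ 0.615 -0.285  0.024] 0.33
side cupA None 0 0
side cupB None 0 0
side stack [ 0.6198 -0.2837] 120 0.1289
side stoptop [ 0.6281 -0.0128] 68 0.147
side stopflange [ 0.6284 -0.0106] 175 0.1172
side funnel [0.6309 0.3084] 15 0.1132
[ 0.438  0.247 -0.004] 0.73
[ 0.62  -0.282  0.07 ] 0.71
[ 0.616 -0.283  0.019] 0.69
[ 0.618 -0.282  0.045] 0.65
[ 0.471  0.465 -0.004] 0.36
```

View pics/side10.png

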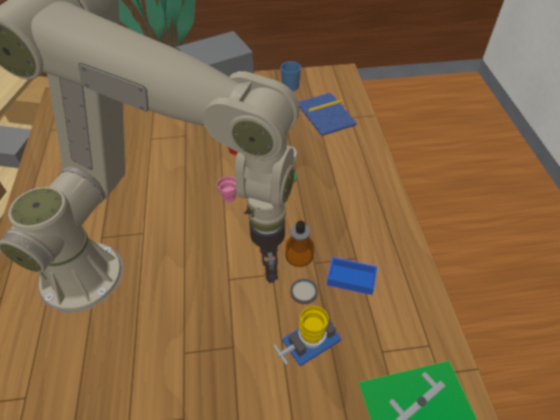

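View pics/top10.png

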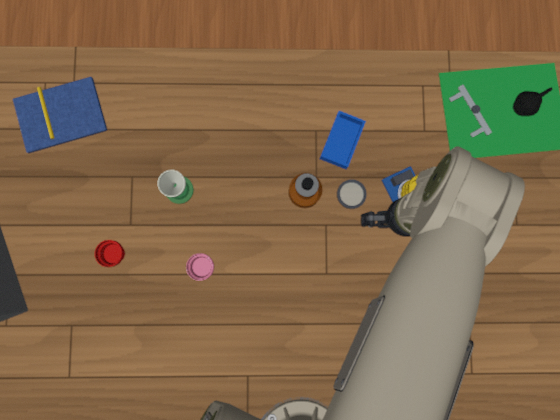

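The pictures show three nested yellow cups in the cradle (side view 313,325), with the stopper seated, the funnel in the jar and the bystanders unmoved. I'll hand it in.

```bash
python3 -c "
from rig import env
print(env.sign_off())"
```

```text
the job is handed in; nothing more can be done
None
```

I handed the job in at about 35 s, with no verdict returned: the last pictures show the funnel in the jar, the stopper fully home in the flask, all three yellow cups nested upright in the cradle, and the filter and bumper where they started.

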